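Unlock the bench air valve and set it two turns open

TASK

The air valve on the engraver's bench is locked off by a metal ring hung over the short post beside its hand wheel, where it stands in the way of the wheel's crank: lift the ring up off that post, hang it over the peg of the little wooden stand so that it lies down on the stand's collar, and let go of it. Then take the wheel's upright crank grip, turn the wheel clockwise (seen from above) until the valve is shut against its stop, and from there back it off anticlockwise exactly two full turns. Finish with the wheel at rest and the crank grip still held between the fingers, and leave the other things on the bench where they are.

Things in the scene. Friction and masses are not known exactly. Their poses are not given: they have to be found in the camera images.
- lock_ring: Plain aluminium ring, outer diameter 50 mm, hole 26 mm, 18 mm high, about 60 g, loose. Origin: centre of its underside, z along its hole. At the start it lies level over the lock post, underside 78 mm above the bench. Pinch it across its outside from above, fingers closing at right angles to the line from ring to wheel axis (otherwise a finger may land on the wheel); it lifts straight up.
- peg_stand: Fixed turned wooden stand, foot 84 mm in diameter, with a steel peg upright on top. Origin: centre of its underside on the bench.
- peg_rest (a point): Centre of the stand's collar (40 mm in diameter), 95 mm above the bench, where the hung ring's underside lies. The peg, 15 mm in diameter, stands up from this point for 40 mm, its top tapered.
- valve_base: Fixed valve: steel plate 100 x 100 x 12 mm with a brass valve body, two pipe stubs (along its y, to 56 mm from the centre) and an arm carrying the lock post. Origin: centre of its underside on the bench. With the valve shut the crank grip lies in the direction of this body's own x axis.
- valve_axis (a point): Point on the wheel's upright turning axis, at the height of the middle of the crank grip (125 mm above the bench).
- lock_post (a point): Centre of the lock post's collar (36 mm in diameter), 78 mm above the bench and 92 mm from the wheel's axis, fixed to the valve; the post, 22 mm in diameter, stands up from it for 20 mm (top 98 mm above the bench).
- valve_wheel (a joint): Turn of the dark steel wheel (rim 122 mm over all, four spokes, top of rim and hub under 98 mm high), rad: 0 is shut on the hard stop; grows anticlockwise seen from above (opening), 6.283 a turn, far stop at 18.85. Starts 1.9 to 5.2 open. Friction about 0.1 N m (2 N at the crank grip); it stays where left, does not rise or sink.
- crank_grip: Upright wooden crank grip on the wheel's rim: cylinder 22 mm in diameter, 50 mm high, its axis 55 mm from the wheel's axis, 95 to 145 mm above the bench, over a round flange 40 mm in diameter. It spins freely about its own axis, so the hand need not turn while cranking. Origin: centre of its underside.
- grip_mid (a point): Point on the crank grip's axis 30 mm above its foot (125 mm above the bench): where to pinch it from above; the fingertips then pass over the bare lock post.
- bottle: Bystander: white plastic bottle with an orange cap, 68 mm in diameter, 140 mm high, loose. Origin under its centre.
- jar: Bystander: small glass jar with a steel cap, 56 mm in diameter, 50 mm high, loose. Origin under its centre.
- cup: Bystander: open steel cup, 72 mm across, 60 mm high, loose. Origin under its centre.
- hammer: Bystander: small hammer lying on the bench, 200 mm long, loose. Origin under its middle, handle along its -x.
- graver: Bystander: graving tool with a round handle lying on the bench, 150 mm long, loose. Origin under its middle, handle along its -x.
Mind the look-alikes: they are no part of the job. What is shaped like the valve_base but orange or pink is not meant.

How it is judged:
By the outcome, as a careful person would: the job done as asked, in the order asked, and still so for the second after the job is handed in, while the arm keeps its last pose, push and grip.
It also fails if it takes over 72 s, if anything falls off the work surface, if the arm or the gripper's body presses on something with over 40 N, if the wrist force passes 120 N, or if a joint passes its speed limit or range.

ROBOT

A 6-joint arm with a two-finger parallel gripper is mounted at the origin on the work surface. World frame = base frame: x ahead of the robot, y to its left, z up, the work surface at z = 0. Lengths are in m, angles in rad, forces in N, time in s.
With the tool pointing down it reaches from about 0.325 to 0.775 m from the base axis. Payload 5.5 kg.
Tool frame: the origin (TCP) lies between the finger pads, 19 mm behind the fingertips; this is the grasp point; z points along the fingers, y is the line along which they close (so a half turn about z gives the same grasp; the last joint's range is limited). The gripper opens to 88 mm and grips with 3 to 60 N. Pads are 20 mm wide; open, the fingers measure 115 mm over their backs; the gripper's body (75 mm by 178 mm) begins 61 mm behind the grasp point.
Start: joints at [-1.324, 0.091, 1.231, -0, 1.82, -0.057], TCP at [0.179, -0.573, 0.241] pointing down, gripper open.
Joint ranges: [-2.87, 2.87], [-0.86, 2.18], [0.17, 2.46], [-1.51, 4.65], [0.06, 2.69], [-2.65, 2.65]. Speed limits (rad/s): [2.57, 2.57, 3.01, 3.14, 3.14, 3.14].

INTERFACE

Orientations are given as a unit quaternion [w, x, y, z].
In Python, from rig import arm, vision, workorder, finder gives the robot as it stands. Calls block until the motion is done:
- arm.goto(position, orientation): joint-space move of the TCP to a pose.
- arm.movel(position, max_speed=0.15, rotation=None): straight line of the TCP; rotation=None keeps the orientation; max_speed is the mean speed in m/s.
- arm.goto_joints(angles): joint-space move.
- arm.open_jaws() and arm.clamp(): open the fingers fully, or close them until they stop; the grip force is fixed at half the most.
- arm.sleep(seconds).
- arm.ik(position, orientation): joint angles nearest the present ones, or None.
- vision.grab_frame(name): name is "side" or "top" or "wrist"; returns a dict with "pixels" (420x560x3 uint8, red, green, blue), "z_map" (420x560 float32, m along the optical axis (not along the pixel's ray), 0 where there is no reading), "K" (3x3 intrinsics, pixels), "k1" (the pictures are not rectified: a ray, as slopes to the right and down, at radius r is drawn at 1 + k1 r^2 times it, then the intrinsics apply), "pose" (4x4, takes a point from camera to world coordinates). Camera axes: x right, y down, z forward; pixel columns grow to the right and rows downward; lengths in m; the calibration is good to about 2 mm. A picture is of the moment at which its call begins.
A pose or a line that the arm cannot do raises arm.IKError and nothing moves.
- workorder.job_done(): hands the job in; it is judged then, once.
Trained networks look in a picture, given as the dict that the camera call returned (one of the last four; its "shot" number tells which), for a name from the list of things; names that differ only in an ending like _2 or _b are one class to them, and where a whole thing is asked for, a point or a joint stands for the part that bears it (a point fixed in the world has none). Each returns a list of dicts, best first, with "conf" (0 to 1); they miss things now and then, are a little off and sometimes report something else, mostly with a low value. They report only what shows in the picture. A call takes as long as a camera call. They do not tell look-alikes from the thing itself.
- finder.recognise(name, picture): "point" ([x, y, z] in m, in the coordinates of the camera as it stood for that picture, good to about 4 mm: the middle of the surface that is visible of it).
Readings, each from a call of its own:
- arm.read_clock(): time.
- arm.read_joint_pos(): joint angles.
- arm.read_dq(): joint speeds.
- arm.read_joint_torque(): joint torques, N m.
- arm.read_tcp_pos(): TCP position.
- arm.read_tool_rot(): TCP orientation.
- arm.read_force(): force on the tool from outside, world axes, zero at the start.
- arm.read_torque(): the same for the moment, N m.
- arm.read_gripper_width(): opening from 0.0 (shut) to 1.0 (fully open).
- arm.read_grasp_force(): force on a finger pad.
Only numpy, scipy, OpenCV 4.12 (cv2) and the standard library are available. Lean on these libraries where they do the work, as an engineer would, in place of code of your own. Each camera call takes 0.05 s, during which the arm holds its last target. There are 200 camera calls.

## Working session

There is one attempt and no reset: what is moved stays moved. The work goes in short steps, each a Python script; the robot and the scene stay as the last script left them, time stands still between calls to the robot, and variables do not carry over. Pictures are saved under pics/ and viewed, at most 10 in all, crops included, and the job is handed in when it is done.

```bash
ls; mkdir -p pics
cat > h.py <<'E'
import numpy as np, cv2
from rig import arm, vision, workorder, finder
def cloud(f):
    """world xyz for each pixel (NaN where no depth)"""
    K=f["K"];z=f["z_map"].astype(float);h,w=z.shape
    v,u=np.mgrid[0:h,0:w]
    p=np.stack([u,v],-1).reshape(-1,1,2).astype(float)
    xd=(p[:,0,0]-K[0,2])/K[0,0]; yd=(p[:,0,1]-K[1,2])/K[1,1]
    rd=np.hypot(xd,yd); r=rd.copy()
    for _ in range(20): r=rd/(1+f["k1"]*r*r)
    s=np.where(rd>0,r/np.maximum(rd,1e-12),1)
    c=np.stack([xd*s,yd*s,np.ones_like(xd)],-1)*z.reshape(-1,1)
    c[z.reshape(-1)<=0]=np.nan
    T=np.array(f["pose"]); return (c@T[:3,:3].T+T[:3,3]).reshape(h,w,3)
def w(f,p):
    T=np.array(f["pose"]); return T[:3,:3]@np.array(p)+T[:3,3]
def save(f,n): cv2.imwrite(f"pics/{n}.png",cv2.cvtColor(f["pixels"],cv2.COLOR_RGB2BGR))
def down(yaw):
    """tool z down; tool y (closing line) along world angle yaw"""
    from scipy.spatial.transform import Rotation as R
    y=np.array([np.cos(yaw),np.sin(yaw),0]);z=np.array([0,0,-1.]);x=np.cross(y,z)
    q=R.from_matrix(np.stack([x,y,z],1)).as_quat(); return [q[3],q[0],q[1],q[2]]
E
python3 - <<'E'
from h import *
for n in ["top","side"]:
    f=vision.grab_frame(n); save(f,n+"0"); np.save(n+"0.npy",cloud(f))
    print(n,np.round(f["pose"],3).tolist(),f["k1"])
    for o in ["lock_ring","peg_stand","valve_base","crank_grip","valve_wheel","bottle","jar","cup","hammer","graver"]:
        print(o,[(np.round(w(f,d["point"]),3).tolist(),round(d["conf"],2)) for d in finder.recognise(o,f)])
print(arm.read_clock(),arm.read_tool_rot())
E
```

```text
pics
top [[0.014, -0.992, 0.124, 0.403], [-1.0, -0.014, -0.0, 0.136], [0.002, -0.124, -0.992, 1.452], [0.0, 0.0, 0.0, 1.0]] 0.023978132099265245
lock_ring [([0.541, 0.252, 0.1], 0.53)]
peg_stand [([0.532, -0.134, 0.015], 0.63)]
valve_base [([0.339, 0.567, 0.087], 0.81), ([0.328, 0.153, 0.089], 0.75), ([0.552, 0.164, 0.091], 0.6), ([0.542, 0.251, 0.097], 0.49)]
crank_grip [([0.358, 0.186, 0.145], 0.51), ([0.381, -0.13, 0.148], 0.44), ([0.365, 0.592, 0.148], 0.41), ([0.497, 0.162, 0.151], 0.39)]
valve_wheel [([0.337, 0.568, 0.093], 0.94), ([0.548, 0.158, 0.091], 0.88), ([0.367, -0.178, 0.091], 0.75), ([0.341, 0.143, 0.09], 0.57)]
bottle [([0.604, 0.448, 0.095], 0.66)]
jar [([0.739, -0.039, 0.045], 0.91), ([0.53, -0.131, 0.014], 0.33)]
cup [([0.727, -0.284, 0.031], 0.62)]
hammer [([0.464, 0.405, 0.023], 0.77), ([0.551, 0.162, 0.087], 0.33)]
graver [([0.685, 0.297, 0.027], 0.7)]
side [[-0.995, -0.067, 0.079, 0.433], [-0.103, 0.687, -0.72, 1.257], [-0.006, -0.724, -0.69, 1.22], [0.0, 0.0, 0.0, 1.0]] -0.17814089177371942
lock_ring [([0.538, 0.259, 0.096], 0.47)]
peg_stand [([0.534, -0.128, 0.021], 0.66)]
valve_base [([0.358, -0.155, 0.081], 0.97), ([0.544, 0.172, 0.087], 0.94), ([0.334, 0.581, 0.092], 0.76), ([0.329, 0.166, 0.085], 0.56)]
crank_grip [([0.458, 0.411, 0.027], 0.71), ([0.5, 0.168, 0.128], 0.6), ([0.366, 0.607, 0.132], 0.45), ([0.535, -0.133, 0.024], 0.31), ([0.535, 0.261, 0.1], 0.19)]
valve_wheel [([0.37, -0.173, 0.093], 0.85), ([0.341, 0.575, 0.089], 0.8)]
bottle [([0.608, 0.478, 0.088], 0.67)]
jar [([0.738, -0.03, 0.047], 0.59), ([0.603, 0.477, 0.083], 0.47)]
cup [([0.722, -0.261, 0.039], 0.93)]
hammer [([0.46, 0.412, 0.022], 0.65), ([0.684, 0.297, 0.021], 0.29)]
graver [([0.684, 0.302, 0.02], 0.73)]
1.1 [ 3.85422261e-06  9.88490665e-01  1.51281873e-01 -2.80050006e-06]
```

View pics/top0.png

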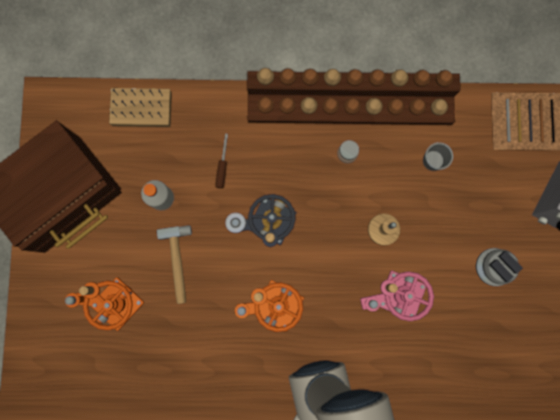

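View pics/side0.png

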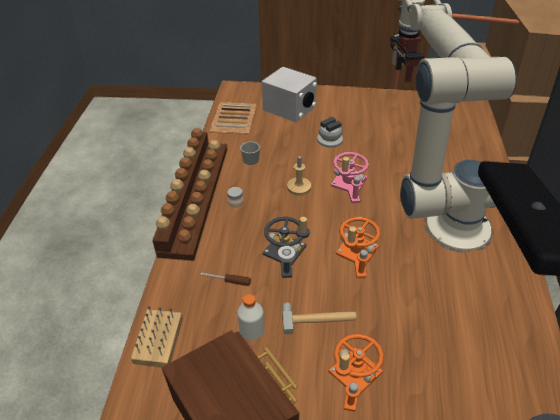

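The top view shows the dark valve's wheel at about (270,220), its ring at (235,223) and its grip at (270,238). The stand is at (384,229), and the orange and pink valves are decoys. The side view agrees, with the ring at (287,254). Next I'll refine these positions with the wrist camera.

```bash
cat >> h.py <<'E'
def circ(P):
    A=np.c_[2*P[:,:2],np.ones(len(P))]; s=np.linalg.lstsq(A,(P[:,:2]**2).sum(1),rcond=None)[0]
    return s[:2],np.sqrt(s[2]+s[0]**2+s[1]**2)
def near(C,c,r,z0,z1):
    P=C.reshape(-1,3); P=P[np.isfinite(P[:,0])]
    return P[(np.hypot(P[:,0]-c[0],P[:,1]-c[1])<r)&(P[:,2]>z0)&(P[:,2]<z1)]
def encl(P):
    c,r=cv2.minEnclosingCircle(np.float32(P[:,:2]*1000)); return np.round(c,1),round(r,1)
E
python3 - <<'E'
from h import *
for n in ["top0","side0"]:
    C=np.load(n+".npy")
    for nm,c,r,a,b in [("ring",(.541,.253),.035,.088,.105),("wheel",(.549,.16),.075,.08,.103),("grip",(.497,.163),.025,.13,.155),("foot",(.533,-.131),.06,.008,.04),("peg",(.533,-.131),.05,.1,.15),("collar",(.533,-.131),.05,.085,.1)]:
        P=near(C,c,r,a,b)
        if len(P)>3: print(n,nm,len(P),P.mean(0).round(4),encl(P),np.percentile(P[:,2],[5,50,95]).round(4))
# wrist looks
x=(.53,.20,.33); arm.goto(x,down(0.0))
f=vision.grab_frame("wrist"); save(f,"w1"); np.save("w1.npy",cloud(f)); print(np.round(f["pose"],3).tolist(),arm.read_joint_pos())
x=(.53,-.13,.33); arm.goto(x,down(0.0))
f=vision.grab_frame("wrist"); save(f,"w2"); np.save("w2.npy",cloud(f)); print(arm.read_joint_pos(),arm.read_clock())
a=cv2.imread("pics/w1.png");b=cv2.imread("pics/w2.png");cv2.imwrite("pics/w12.png",cv2.resize(np.hstack([a,b]),(800,300)))
E
```

```text
top0 ring 287 [0.5398 0.2509 0.0969] (array([539.8, 251. ]), 25.0) [0.0923 0.0971 0.1012]
top0 wheel 996 [0.5518 0.1627 0.0913] (array([549.9, 166.5]), 68.4) [0.0852 0.0912 0.0976]
top0 grip 65 [0.5001 0.163  0.1452] (array([500.3, 162.8]), 10.9) [0.1405 0.1456 0.1491]
top0 foot 574 [ 0.5327 -0.1328  0.0167] (array([ 535.8, -131.8]), 57.1) [0.0106 0.0164 0.0234]
top0 peg 49 [ 0.5351 -0.1384  0.1256] (array([ 535.5, -144.3]), 12.8) [0.1007 0.1316 0.1373]
top0 collar 147 [ 0.5357 -0.1379  0.0951] (array([ 536.2, -140.2]), 19.9) [0.0904 0.0952 0.0988]
side0 ring 212 [0.5377 0.2523 0.0967] (array([540.2, 247.1]), 29.8) [0.0906 0.097  0.1026]
side0 wheel 613 [0.551  0.1666 0.0915] (array([547.3, 165.4]), 68.7) [0.0846 0.0914 0.0984]
side0 grip 60 [0.4983 0.1656 0.1418] (array([497.4, 163.3]), 12.9) [0.1308 0.1427 0.1497]
side0 foot 318 [ 0.5336 -0.1292  0.0187] (array([ 534.7, -137.3]), 54.1) [0.0102 0.0177 0.031 ]
side0 peg 56 [ 0.5336 -0.1343  0.1195] (array([ 533. , -133.3]), 13.8) [0.1008 0.1204 0.1365]
side0 collar 54 [ 0.5338 -0.134   0.0963] (array([ 535. , -137.2]), 21.5) [0.0924 0.0966 0.0994]
[[1.0, -0.001, -0.0, 0.53], [-0.001, -0.968, -0.252, 0.267], [0.0, 0.252, -0.968, 0.474], [0.0, 0.0, 0.0, 1.0]] [ 2.99596155e-01  3.77020816e-02  1.12816549e+00 -1.59781456e-04
  1.97600824e+00  3.00766046e-01]
[-3.00978009e-01 -1.84192658e-02  1.18430683e+00  4.01790594e-04
  1.97564166e+00 -3.02439555e-01] 5.4417
```

View pics/w12.png

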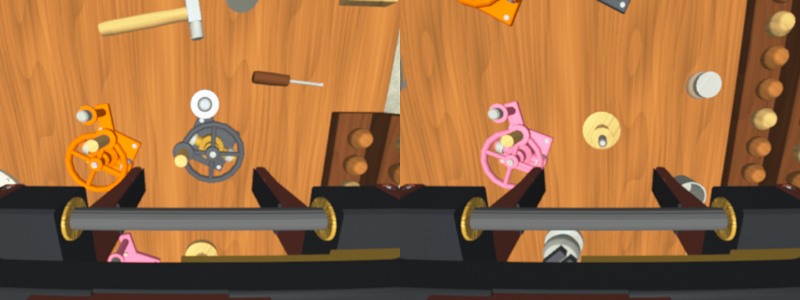

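The left half (wrist over valve) has the ring at (205,103), the wheel centre at (212,152) and the grip at (181,160). The right half has the stand's foot and peg at (602,133). I'll fit them from depth.

Run:
```python
from h import *
from scipy.optimize import least_squares
C1=np.load("w1.npy");C2=np.load("w2.npy")
for nm,C,c,r,a,b in [("ring",C1,(.5395,.252),.035,.09,.105),("grip",C1,(.498,.163),.025,.135,.155),("foot",C2,(.533,-.131),.06,.006,.04),("peg",C2,(.534,-.134),.04,.102,.15),("pegtop",C2,(.534,-.134),.04,.125,.15),("collar",C2,(.534,-.134),.04,.09,.1)]:
    P=near(C,c,r,a,b)
    if len(P)>3: print(nm,len(P),P.mean(0).round(4),encl(P),np.percentile(P[:,2],[5,50,95]).round(4))
for nm,C in [("w1",C1),("top",np.load("top0.npy")),("side",np.load("side0.npy"))]:
    P=near(C,(.55,.163),.075,.08,.103); c=np.array([.55,.163])
    P=P[np.hypot(*(P[:,:2]-[.541,.252]).T)>.032]
    for _ in range(5):
        d=np.hypot(*(P[:,:2]-c).T); Q=P[(d>.046)&(d<.068)&(np.hypot(*(P[:,:2]-[.498,.164]).T)>.024)]
        s=least_squares(lambda v:np.hypot(*(Q[:,:2]-v[:2]).T)-v[2],[*c,.055],loss="soft_l1",f_scale=.002).x; c=s[:2]
    print(nm,len(Q),s.round(4))
```

```text
ring 1125 [0.5402 0.249  0.0965] (array([540.3, 248.6]), 24.5) [0.0948 0.0965 0.0987]
grip 281 [0.5011 0.1629 0.1443] (array([500.8, 161.8]), 10.7) [0.1389 0.1449 0.1462]
foot 1492 [ 0.5353 -0.1297  0.0161] (array([ 536. , -139.3]), 41.8) [0.0133 0.0157 0.0196]
peg 174 [ 0.5358 -0.1375  0.1283] (array([ 536.2, -139.6]), 7.4) [0.1061 0.1326 0.136 ]
pegtop 129 [ 0.536  -0.1387  0.1333] (array([ 536.3, -139.6]), 7.4) [0.1283 0.1336 0.1361]
collar 541 [ 0.5359 -0.1372  0.0952] (array([ 536. , -139.8]), 20.0) [0.0937 0.0952 0.0965]
w1 1927 [0.5552 0.1598 0.0537]
top 562 [0.5547 0.1604 0.0543]
side 329 [0.5537 0.162  0.0543]
```

All of it checks: ring to axis 90.5 mm (given 92), grip to axis 54.5 mm (55), heights 96.5, 145 and 95 mm. Next is the ring.

Run:
```python
from h import *
ring=np.array([.5402,.2488]); st=np.array([.536,-.1397])
yaw=np.arctan2(.0892,-.015)-np.pi/2
arm.goto([*ring,.20],down(yaw)); arm.movel([*ring,.092],.12)
print("f",arm.read_force().round(1)); arm.clamp()
print("grip",arm.read_gripper_width(),arm.read_grasp_force(),arm.read_force())
arm.movel([*ring,.215],.12); print(arm.read_gripper_width(),arm.read_grasp_force(),np.round(arm.read_force(),1))
arm.goto([*st,.215],down(0)); print(arm.read_tcp_pos())
f=vision.grab_frame("wrist"); save(f,"w3"); C=cloud(f)
P=near(C,st,.04,.2,.23); print(len(P),P.mean(0).round(4),encl(P) if len(P) else 0); print(arm.read_clock())
```

```text
f [-0.5 -0.6  0.6]
grip 0.5630403215777685 29.999984744936228 [-0.10865306 -0.05492571  0.15830511]
0.5670034192097755 29.99975617043674 [ 0.9  0.2 -0.2]
[ 0.5362627  -0.13876437  0.21494338]
6361 [ 0.5356 -0.1325  0.2171] (array([ 535.4, -128.2]), 34.3)
11.325
```

View pics/w3.png

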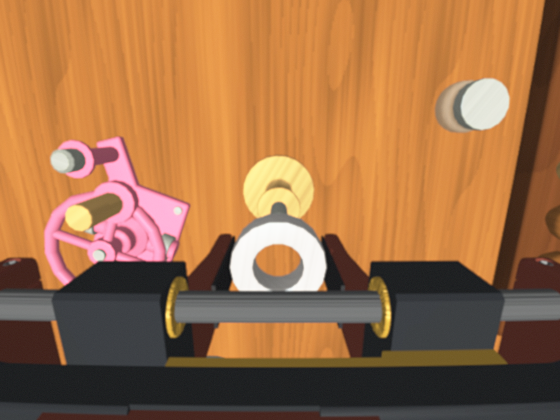

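The picture shows the ring held level at (278,262), with the peg and collar behind it at (278,205). I'll fit the ring centre to check the grip offset, then lower it.

Run:
```python
from h import *
st=np.array([.536,-.1397])
f=vision.grab_frame("wrist"); C=cloud(f); px=f["pixels"].astype(int)
white=(px.min(2)>130)&(px.max(2)-px.min(2)<40)&(np.abs(C[...,2]-.219)<.006)
m=np.zeros(white.shape,np.uint8); m[white]=1; m[280:]=0
P=C[m>0]; t=np.array(arm.read_tcp_pos())
d0=np.array([t[0],t[1]])
from scipy.optimize import least_squares
# outer rim: farthest point per bearing
a=np.degrees(np.arctan2(P[:,1]-d0[1],P[:,0]-d0[0])); r=np.hypot(*(P[:,:2]-d0).T)
E=np.array([P[(a>=k)&(a<k+5)][r[(a>=k)&(a<k+5)].argmax()] for k in range(20,160,5) if ((a>=k)&(a<k+5)).any()])
c,R=circ(E); print("tcp",t.round(4),"ring c",c.round(4),R.round(4),len(E),np.percentile(P[:,2],[5,50,95]))
o=c-t[:2]
if abs(R-.025)<.002 and abs(o).max()<.006: print("offset",o)
else: o=np.zeros(2)
g=st-o*.7
arm.movel([*g,.16],.1); arm.movel([*g,.125],.08); print(np.round(arm.read_force(),1),arm.read_tcp_pos())
arm.movel([*g,.1105],.05); print(np.round(arm.read_force(),1),arm.read_tcp_pos())
arm.open_jaws(); arm.movel([*g,.22],.15)
f=vision.grab_frame("wrist"); save(f,"w4"); C=cloud(f)
for z in [(.08,.1),(.106,.12),(.12,.14)]:
    P=near(C,st,.032,*z); print(z,len(P),P.mean(0).round(4) if len(P) else 0,encl(P) if len(P) else 0)
print(arm.read_clock())
```

```text
tcp [ 0.5364 -0.1386  0.215 ] ring c [ 0.5357 -0.1385] 0.0247 28 [0.21777953 0.21908319 0.22006787]
offset [-6.42372548e-04  3.82096278e-05]
[-1.1  0.1 -1.1] [ 0.53625087 -0.13967268  0.12456556]
[-0.  -0.4 -0.4] [ 0.5362639  -0.13966643  0.11015816]
(0.08, 0.1) 242 [ 0.5353 -0.1371  0.0959] (array([ 536.4, -131.5]), 20.3)
(0.106, 0.12) 1904 [ 0.5356 -0.1379  0.1129] (array([ 535.8, -139.3]), 24.9)
(0.12, 0.14) 302 [ 0.5361 -0.1381  0.1323] (array([ 536.2, -139.8]), 7.7)
14.7917
```

View pics/w4.png

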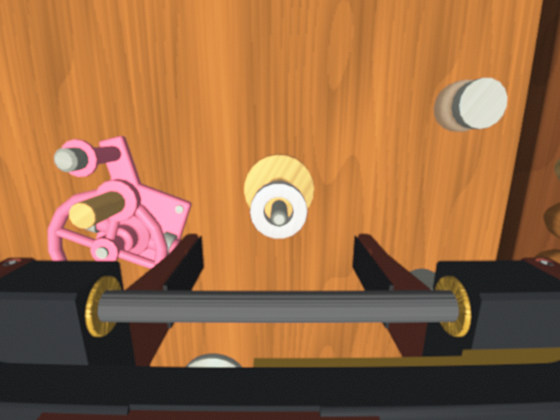

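The ring is seated on the collar at (278,212): its top is at 113 mm and the peg comes through the hole. Next, the plate's yaw for the stop prior, then grasp the crank and turn it clockwise with force checks.

```bash
cat >> h.py <<'E'
AX=np.array([.5552,.1596]); RG=.055; ZG=.125
def at(th,ax=AX): return [ax[0]+RG*np.cos(th),ax[1]+RG*np.sin(th),ZG]
def ang(ax=AX):
    p=np.array(arm.read_tcp_pos())[:2]-ax; return np.arctan2(p[1],p[0]),np.hypot(*p)
def ft(th):
    F=np.array(arm.read_force()); return F[0]*-np.sin(th)+F[1]*np.cos(th), F[0]*np.cos(th)+F[1]*np.sin(th)
E
python3 - <<'E'
from h import *
C=np.load("w1.npy"); P=near(C,AX,.08,.007,.017)
r=cv2.minAreaRect(np.float32(P[:,:2]*1000)); print("plate",len(P),r)
arm.goto([.5008,.1620,.20],down(0))
f=vision.grab_frame("wrist"); C=cloud(f); P=near(C,(.5008,.162),.02,.135,.155); print("grip now",encl(P),P.mean(0).round(4))
g=encl(P)[0]/1000
if np.hypot(*(g-[.5008,.162]))>.004: g=np.array([.5008,.162])
arm.movel([*g,ZG],.12); print(np.round(arm.read_force(),1)); arm.clamp()
print(arm.read_gripper_width(),arm.read_grasp_force(),arm.read_tcp_pos(),arm.read_clock())
th0=ang()[0]; print("ang",np.degrees(th0),ang()[1])
for k in range(1,7):
    th=th0-np.radians(6)*k; arm.movel(at(th),.1)
    a=ang(); print(np.degrees(th).round(1),np.degrees(a[0]).round(2),round(a[1],4),np.round(ft(th),1),round(float(arm.read_clock()),2))
E
```

```text
plate 1267 ((556.6397094726562, 162.06930541992188), (107.31774139404297, 99.20686340332031), 65.0376205444336)
grip now (array([500.6, 161.4]), 10.9) [0.5006 0.1628 0.1443]
[ 0.7 -1.1 -0.3]
0.2473500253752481 29.994218945503235 [0.50117037 0.16138352 0.12503024] 17.8167
ang 178.1093541223615 0.05405905632663789
172.1 171.99 0.054 [-0.2 -5.6] 18.07
166.1 166.0 0.0539 [-0.8 -6.8] 18.32
160.1 160.04 0.0539 [-0.8 -7. ] 18.57
154.1 154.09 0.0538 [-0.4 -5.9] 18.82
148.1 148.11 0.0538 [-1.4 -6.5] 19.07
142.1 142.15 0.0538 [-1.2 -6.4] 19.32
```

Run:
```python
from h import *
from scipy.optimize import least_squares
ax=AX.copy(); L=[]; th=np.radians(142.1); cand=[65,-25,-115]
while True:
    n=min(abs(np.degrees(th)-7-c) for c in cand); th-=np.radians(3 if n<=8 else 11)
    arm.movel(at(th,ax),.1); p=np.array(arm.read_tcp_pos()); t,r=ft(th); L.append([*p[:2],th,t,r])
    A=np.array(L)
    a,rr=ang(ax); print(np.degrees(th).round(1),np.degrees(a).round(2),round(rr,4),np.round([t,r],1),round(float(arm.read_clock()),2))
    if t>8 or len(L)>45 or abs(t)+abs(r)>40: break
    if len(L)>=4 and len(L)%3==0:
        ax=least_squares(lambda v:np.hypot(*(A[:,:2]-v).T)-RG,ax).x
print("ax",ax.round(5),np.degrees(ang(ax)[0])); np.save("L.npy",A); np.save("ax.npy",ax)
```

```text
131.1 130.88 0.0537 [-2.3 -5.5] 19.57
120.1 119.84 0.0538 [-1.7 -5.7] 19.83
109.1 108.78 0.0539 [-1.5 -5.7] 20.09
98.1 97.79 0.054 [-1.7 -5.3] 20.35
87.1 86.86 0.0542 [-2.9 -4.9] 20.61
76.1 75.98 0.0544 [-0.8 -5.9] 20.87
73.1 73.56 0.055 [ 1.7 -3.7] 21.12
70.1 70.31 0.055 [ 2.4 -3.9] 21.37
67.1 66.96 0.055 [ 1.3 -4.4] 21.62
64.1 64.86 0.055 [ 3.8 -4.8] 21.87
61.1 64.52 0.055 [12.5 -7. ] 22.12
ax [0.55611 0.15872] 64.5161919498071
```

The stop is at about 64.8°, which matches the plate's yaw of 65.0°. Now I back off two full turns, refining the axis on the way.

Run:
```python
from h import *
from scipy.optimize import least_squares
ax=np.load("ax.npy"); arm.sleep(.2); p0=np.array(arm.read_tcp_pos()); print("at stop",p0,ang(ax),ft(np.radians(65)))
f=vision.grab_frame("wrist"); save(f,"stop"); np.save("stop.npy",cloud(f))
A0=np.load("L.npy"); L=[]; s=np.radians(64.8); N=48
for k in range(1,N+1):
    th=s+k*4*np.pi/N; arm.movel(at(th,ax),.1); L.append([*np.array(arm.read_tcp_pos())[:2],th,*ft(th)])
    if k%6==0:
        P=np.r_[A0[:,:2],np.array(L)[:,:2]]
        ax=least_squares(lambda v:np.hypot(*(P-v).T)-RG,ax).x
        print(k,ax.round(5),np.degrees(ang(ax)[0]).round(2),np.degrees(th)%360,ang(ax)[1].round(4),np.round(L[-1][3:],1),round(float(arm.read_clock()),2))
    if np.hypot(*L[-1][3:])>35: print("STOPPED",k,L[-1]); break
arm.sleep(.3); print("stop angle w/ final axis",np.degrees(np.arctan2(*(p0[:2]-ax)[::-1])),"now",np.degrees(ang(ax)[0]),arm.read_tcp_pos(),ft(s),arm.read_gripper_width())
f=vision.grab_frame("wrist"); save(f,"end"); np.save("end.npy",cloud(f)); np.save("ax.npy",ax); print(arm.read_clock())
a=cv2.imread("pics/stop.png");b=cv2.imread("pics/end.png");cv2.imwrite("pics/se.png",cv2.resize(np.hstack([a,b]),(800,300)))
```

```text
at stop [0.57977688 0.20839193 0.12495452] (np.float64(1.1260738316537846), np.float64(0.0550228427005345)) (np.float64(13.546142306050822), np.float64(-5.90577022581293))
6 [0.55619 0.1587 ] 155.03 154.79999999999998 0.055 [ 1.2 -1.9] 24.15
12 [0.55618 0.15869] -114.82 244.79999999999998 0.055 [1.7 2.7] 25.9
18 [0.55617 0.15869] -24.43 334.8 0.055 [2.  6.5] 27.65
24 [0.55614 0.15868] 65.16 64.80000000000001 0.0549 [1.3 2.7] 29.4
30 [0.55616 0.15865] 155.26 154.79999999999995 0.0549 [2.6 3. ] 31.15
36 [0.55618 0.15865] -114.84 244.80000000000007 0.055 [2.4 3.4] 32.9
42 [0.55617 0.15865] -24.29 334.80000000000007 0.0549 [2.  4.6] 34.65
48 [0.55615 0.15865] 65.22 64.80000000000007 0.0549 [1.9 2.2] 36.4
stop angle w/ final axis 64.59922954366749 now 64.62927374158606 [0.57967395 0.20824228 0.12501252] (np.float64(2.0536082759067247), np.float64(3.5539649604835413)) 0.24630970269338573
36.75
```

View pics/se.png

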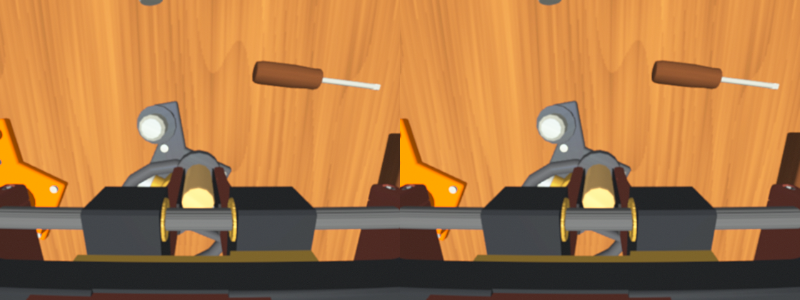

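Both pictures show the grip between the fingers at about (200,187) and (600,187), with the wheel in the same position. The TCP angle is 64.63° now against 64.60° at the stop. I'll do one last check of the ring and that the wheel is at rest, then hand in.

Run:
```python
from h import *
f=vision.grab_frame("top"); P=near(cloud(f),(.536,-.1397),.032,.106,.12); print("ring",len(P),encl(P),np.median(P[:,2]))
f=vision.grab_frame("side"); save(f,"side9")
print(np.degrees(ang(np.load("ax.npy"))[0]),np.abs(arm.read_dq()).max(),arm.read_grasp_force(),arm.read_clock())
if len(P)>50: print(workorder.job_done())
```

```text
ring 242 (array([ 535.8, -138.4]), 25.2) 0.11315729708525035
64.61274219533296 0.0020831465004018303 29.996547996997833 36.85
the job is handed in; nothing more can be done
None
```

The job is handed in: the ring lies on the stand's collar, and the valve was shut to its stop and backed off two full turns (within about 0.1° by the arm's readings). The wheel is at rest with the crank grip still held, at 36.9 s on the robot's clock.

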